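# Roll a pillar candle into the drilling cradle

## Task

The candle blank lying on the bench has to go into the wooden V-cradle for drilling: roll it by its side along the bench, up the ramp and over the lip into the V, and push it lengthwise so that its end is right up against the cradle's upright end stop. Only push it with the fingers: do not lift it or stand it up, and leave the other things on the bench where they are. Leave it lying still in the V, let go of.

Things in the scene. Friction and masses are not known exactly. Their poses are not given: they have to be found in the camera images.
- pillar: Loose ivory wax candle blank: a plain round bar, no wick, 50 mm diameter, 150 mm long, about 0.27 kg, lying on the bench before the ramp, within 0.2 rad of parallel to the V, its middle 140 to 205 mm before the V's bottom line. Origin at the bar's middle (25 mm up at the start). Its x axis runs along the bar; y and z turn as it rolls. Waxy: friction about 0.45; it rolls freely.
- cradle: Pale wooden V-cradle fixed to the bench. Origin on the bench right under the V's bottom line; x = direction in which the candle rolls in, y = along the V (its open end, +y, is towards the robot), z up. Bottom line 4 mm high; behind it the V rises at 45 degrees to x = 32 mm, 36 mm high, then a flat top to x = 54 mm. Ramp and V run from y = -100 to y = 90 mm.
- lip (a point): Middle of the cradle's front lip: x = -22.5 mm, y = 0, z = 17 mm in the cradle's frame, axes as the cradle's. In front of it a smooth ramp comes up from the bench, which it meets at x = -107 mm; behind it the V drops at 30 degrees to its bottom line. The bar tips into the V by itself once its middle is past the lip.
- stop (a point): Point on the inner face of the end stop, a darker upright board at the cradle's far end, 14 mm thick, 62 mm high, from x = -56 to 54 mm: x = -4 mm, y = -100 mm, z = 35 mm in the cradle's frame, axes as the cradle's.
- seat (a point): Where the middle of the candle (pillar's origin) is when the candle lies in the V with its end against the stop: in the cradle's frame x = -4 mm, y = -25 mm, z = 35 mm. Axes as the cradle's.
- standing_candle: Bystander: finished ivory candle standing upright, 50 mm diameter, 110 mm high, behind the cradle's back. Origin at the centre of its foot.
- marble_candle: Bystander: heavy square block candle cased in dark red marble, 110 x 110 x 55 mm, on the bench beyond the ramp's far end. Origin at the centre of its underside.
- wick_tin: Bystander: plain aluminium tin, 64 mm diameter, 70 mm high, behind the cradle's back near the end stop. Origin at the centre of its underside.
Mind the look-alikes: they are no part of the job. Leave any turquoise look-alike of the pillar alone.

How it is judged:
By the outcome, as a careful person would: the job done as asked, in the order asked, and still so for the second after the job is handed in, with the robot touching nothing.
It also fails if it takes over 54 s, if anything falls off the work surface, if the arm or the gripper's body presses on something with over 40 N, if the wrist force passes 120 N, or if a joint passes its speed limit or range.

## Robot

A 7-joint arm with a two-finger parallel gripper is mounted at the origin on the work surface. World frame = base frame: x ahead of the robot, y to its left, z up, the work surface at z = 0. Lengths are in m, angles in rad, forces in N, time in s.
With the tool pointing down it reaches from about 0.4 to 0.85 m from the base axis. Payload 6.9 kg.
Tool frame: the origin (TCP) lies on the centre line of the jaws, within the pads' length; the fingertips stand 19 mm ahead of it and the grasp point (between the pads) is the TCP; z points along the fingers, y is the line along which they close (so a half turn about z gives the same grasp; the last joint's range is limited). The gripper opens to 85 mm and grips with 20 to 120 N. Pads are 22 mm wide; open, the fingers measure 114 mm over their backs; the gripper's body (76 mm by 85 mm) begins 54 mm behind the grasp point. The pads swing forward as they close: fully open they stand 13 mm farther back than shut.
Start: joints at [-1.194, 0.507, -0.238, 1.5, 0.126, 1.149, -0.155], TCP at [0.167, 0.602, 0.25] pointing down, gripper open.
Joint ranges: [-3.08, 3.08], [-0.24, 2.05], [-1.43, 1.35], [0, 2.5], [-1.52, 4.66], [0.17, 1.96], [-2.89, 2.89]. Speed limits (rad/s): [2.39, 2.39, 3.14, 3.14, 3.14, 3.14, 3.14].

## Interface

Orientations are given as a unit quaternion [w, x, y, z].
In Python, from workcell import monitor, vision, order gives the robot as it stands. The module is installed in compiled form; this text tells all that it offers.
- The arm moves only by the tool drive_tool, never from a script. Its argument "deltas" is one flat list of numbers, 5 for each row, row after row: the opening, from 0 (shut) to 1 (fully open), then the shift along the tool's x, y, z normalised to -1 to 1, where 1 is 0.02 m, then the turn about the tool's z normalised to -1 to 1, where 1 is 0.12 rad. In form: [hand, x, y, z, turn, hand, x, y, z, turn, ...]. A call has exactly 8 rows; each row shifts and turns the commanded pose from where the row before left it, along the tool's axes as they then stand; what a row does not reach is not made up. A row lasts 1/10 s, in which the tool goes at most 50 mm and 8.59 degrees, less where a joint would pass 70% of its speed; a pose out of reach is approached as far as the arm can. A call with a number of a shift or a turn outside -1 to 1 is refused whole. A call with a gripper value outside its range is refused whole. The fingers move at their own pace and stop on an object; "force" is the grip in N (left out, the last holds). Time passes only in rows, so rows that do not move let the fingers close, or fill a call up. It gives the time, the measured TCP pose, the force, the opening and the grip force at its end, in the units of the state.
- monitor.get_obs(): the state, without advancing time (a new reading comes with each control period).
- vision.capture(name): name is "scene" or "top"; returns a dict with "pixels" (480x640x3 uint8, blue, green, red), "range_z" (480x640 float32, m along the optical axis (not along the pixel's ray), 0 where there is no reading), "camera_matrix" (3x3 intrinsics, pixels), "dist" ([k1, k2, p1, p2, k3] as OpenCV has them; the pictures are not rectified), "rvec" (rotation vector, rad) and "tvec" (3), from world to camera coordinates, as OpenCV has them. Camera axes: x right, y down, z forward; pixel columns grow to the right and rows downward; lengths in m; the calibration is good to about 2 mm. A picture is of the moment at which its call begins.
- order.sign_off(): hands the job in; it is judged then, once.
The state is a dict: "time": time; "joints": joint angles; "joint_vel": joint speeds; "joint_efforts": joint torques, N m; "ee_pos": TCP position; "tool_rot": TCP orientation; "wrist_force": force on the tool from outside, world axes, zero at the start; "ft_torque": the same for the moment, N m; "gripper_width": finger opening in m; "grip_force": force on a finger pad.
Only numpy, scipy, OpenCV 4.12 (cv2) and the standard library are available. Lean on these libraries where they do the work, as an engineer would, in place of code of your own. Each camera call takes 0.05 s, during which the arm holds its last target. There are 200 camera calls.

## Working session

There is one attempt and no reset: what is moved stays moved. The work goes in short steps, Python scripts to look and compute and a tool call to move; the robot and the scene stay as the last step left them, time stands still between calls to the robot, and variables do not carry over. Pictures are saved under pics/ and viewed, at most 10 in all, crops included, and the job is handed in when it is done.

Besides the shell and the picture viewer there is one more tool, called after "Emit:" in YAML: its name, and indented under it one key for each argument. drive_tool: Moves the arm, as the interface text tells. Scaled input: -1 to 1 covers 0.02 m each way for a shift and 0.12 rad each way for a turn. Its arguments: {"type":"object","properties":{"deltas":{"type":"array"},"force":{"type":"number"}},"required":["deltas"]}

```bash
mkdir -p pics; cat > h.py <<'E'
import numpy as np, cv2
from workcell import monitor, vision, order
def cap(n,save=None):
    d=vision.capture(n)
    if save: cv2.imwrite('pics/'+save,d['pixels'])
    return d
def pts(d,uv):
    "pixels -> world points by depth"
    uv=np.array(uv,float).reshape(-1,1,2)
    n=cv2.undistortPoints(uv,d['camera_matrix'],d['dist']).reshape(-1,2)
    R=cv2.Rodrigues(np.array(d['rvec'],float))[0];t=np.array(d['tvec'],float).ravel()
    q=uv.reshape(-1,2).astype(int); z=d['range_z'][q[:,1],q[:,0]]
    return (np.c_[n*z[:,None],z]-t)@R
def ray(d,uv,h):
    uv=np.array(uv,float).reshape(-1,1,2)
    n=cv2.undistortPoints(uv,d['camera_matrix'],d['dist']).reshape(-1,2)
    R=cv2.Rodrigues(np.array(d['rvec'],float))[0];t=np.array(d['tvec'],float).ravel()
    c=-R.T@t; r=np.c_[n,np.ones(len(n))]@R
    return c+r*((h-c[2])/r[:,2])[:,None]
E
python3 - <<'E'
from h import *
a=cap('top','top1.png');b=cap('scene','scene1.png')
for d in (a,b):
    R=cv2.Rodrigues(np.array(d['rvec'],float))[0];print(-R.T@np.array(d['tvec']).ravel(),R[2])
o=monitor.get_obs();print({k:np.round(v,3) for k,v in o.items()})
E
```

```text
[0.51113771 0.06907459 1.22572401] [ 0.09643209  0.02276784 -0.99507913]
[ 0.94087346 -0.39064675  0.72180973] [-0.34773251  0.5269063  -0.77553327]
{'time': np.float64(0.1), 'joints': array([-1.194,  0.508, -0.238,  1.501,  0.126,  1.149, -0.155]), 'joint_vel': array([-0.002, -0.002, -0.001, -0.003, -0.001,  0.   , -0.001]), 'joint_efforts': array([-4.0000e-03, -6.2184e+01, -2.1940e+00, -2.5021e+01,  1.3000e-02,
        8.0000e-03,  0.0000e+00]), 'ee_pos': array([0.167, 0.602, 0.25 ]), 'tool_rot': array([-0.   ,  0.135,  0.991, -0.001]), 'wrist_force': array([0.64 , 0.255, 0.884]), 'ft_torque': array([ 0.029,  0.008, -0.023]), 'grip_force': np.float64(0.0), 'gripper_width': np.float64(0.085)}
```

View pics/top1.png

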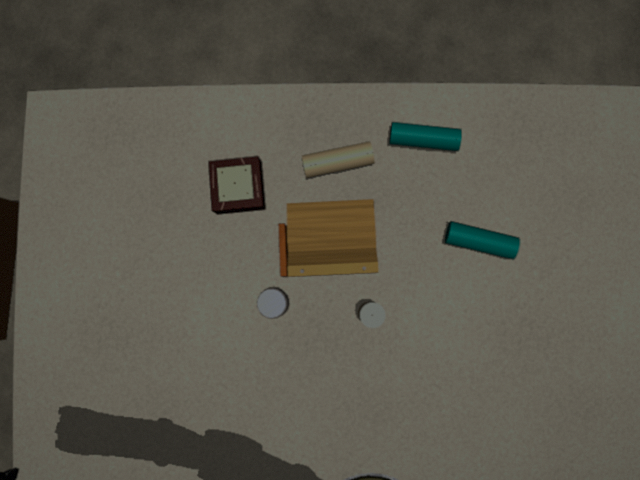

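View pics/scene1.png

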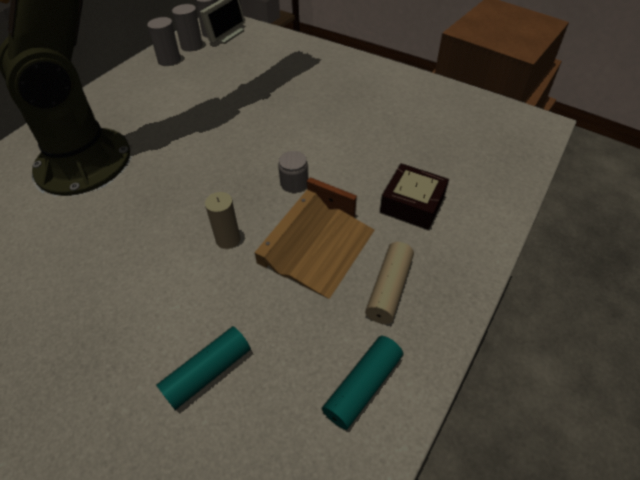

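The top view shows the ivory bar lying at about (338,160), the cradle at (287–377, 200–273) with its darker stop at (283,250), the tin at (272,302), the standing candle at (371,314) and the marble block at (237,184). The candidates for the pillar are the ivory bar at (338,160) and two turquoise bars at (425,137) and (482,240). The ivory one fits: it is plain, ivory, and lies in front of the ramp.

```bash
python3 - <<'E'
from h import *
d=cap('top'); im=d['pixels']
cv2.imwrite('pics/crop1.png',cv2.resize(im[110:330,200:420],(600,600),interpolation=cv2.INTER_CUBIC))
# heights over whole scene
v,u=np.mgrid[110:340,200:420]; uv=np.c_[u.ravel(),v.ravel()]
P=pts(d,uv); 
bar=(P[:,2]>.012)&(uv[:,0]>297)&(uv[:,0]<382)&(uv[:,1]<185)&(uv[:,1]>135)
B=P[bar]; r=cv2.minAreaRect(B[:,:2].astype(np.float32)); print('bar',r,cv2.boxPoints(r),B[:,2].max(), B[:,:2].mean(0))
hsv=cv2.cvtColor(im,cv2.COLOR_BGR2HSV)[110:340,200:420].reshape(-1,3)
print(hsv[(235-110)*220+130],hsv[(250-110)*220+83],hsv[(160-110)*220+138],hsv[20*220+20])
st=(P[:,2]>.05)&(uv[:,0]>270)&(uv[:,0]<295)&(uv[:,1]>215)&(uv[:,1]<282)
r=cv2.minAreaRect(P[st][:,:2].astype(np.float32));print('stop',r,cv2.boxPoints(r),np.percentile(P[st][:,2],[5,50,95]))
wood=(hsv[:,1]>90)&(hsv[:,0]>8)&(hsv[:,0]<25)&(uv[:,0]>287)&(uv[:,0]<385)&(uv[:,1]>192)&(uv[:,1]<282)
W=P[wood]; top=W[(W[:,2]>.033)&(W[:,2]<.04)]
r=cv2.minAreaRect(top[:,:2].astype(np.float32));print('flat',r,cv2.boxPoints(r),np.median(top[:,2]))
r=cv2.minAreaRect(W[:,:2].astype(np.float32));print('wood',r,cv2.boxPoints(r))
for uu in (300,330,360):
  print([tuple(np.round(p*1000).astype(int)) for p in pts(d,[(uu,y) for y in range(196,280,6)])])
E
```

```text
bar ((0.6691216826438904, 0.04150985926389694), (0.2974759042263031, 0.15065759420394897), 12.05994987487793) [[ 0.5079276   0.08409955]
 [ 0.5394053  -0.06323296]
 [ 0.83031577 -0.00107983]
 [ 0.7988381   0.14625268]] 1.2257240090388346 [0.78412004 0.06674025]
[ 19 159  98] [ 12 193 102] [ 39  39 111] [ 25  31 106]
stop ((0.5587098598480225, 0.15490467846393585), (0.1819741427898407, 0.07351907342672348), 39.00304412841797) [[0.4648676  0.1262072 ]
 [0.5111377  0.0690746 ]
 [0.6525521  0.18360215]
 [0.606282   0.24073476]] [0.05688861 0.06126233 0.06519671]
flat ((0.5575948357582092, 0.07851667702198029), (0.02914266847074032, 0.18730637431144714), 2.5810298919677734) [[ 0.5388209   0.17141868]
 [ 0.5472557  -0.01569768]
 [ 0.57636875 -0.01438533]
 [ 0.567934    0.17273104]] 0.03568991309560351
wood ((0.607458770275116, 0.07983516156673431), (0.19346828758716583, 0.19109855592250824), 2.823652505874634) [[ 0.5061351   0.17050311]
 [ 0.51554906 -0.02036344]
 [ 0.70878243 -0.01083279]
 [ 0.6993685   0.18003376]]
[(np.int64(715), np.int64(150), np.int64(-4)), (np.int64(701), np.int64(1
[... 1116 characters left out ...]
6), np.int64(84), np.int64(34)), (np.int64(543), np.int64(84), np.int64(39))]
[(np.int64(714), np.int64(18), np.int64(0)), (np.int64(700), np.int64(18), np.int64(2)), (np.int64(687), np.int64(19), np.int64(5)), (np.int64(673), np.int64(19), np.int64(8)), (np.int64(660), np.int64(19), np.int64(10)), (np.int64(647), np.int64(19), np.int64(7)), (np.int64(634), np.int64(19), np.int64(10)), (np.int64(621), np.int64(19), np.int64(9)), (np.int64(608), np.int64(19), np.int64(5)), (np.int64(595), np.int64(19), np.int64(8)), (np.int64(582), np.int64(20), np.int64(21)), (np.int64(568), np.int64(21), np.int64(37)), (np.int64(556), np.int64(21), np.int64(38)), (np.int64(544), np.int64(19), np.int64(-3))]
```

View pics/crop1.png

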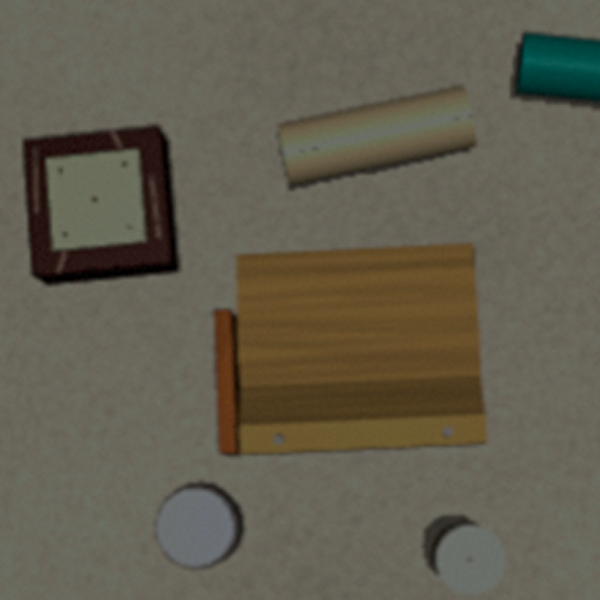

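The crop confirms it: a plain ivory bar lying before the ramp, tilted slightly to it, with nothing in the way. Next I measure the bar's pose.

```bash
cat >> h.py <<'E'
def bar(d,x0,x1,y0,y1,zlo=.012,zhi=.08):
    "bar from top-view depth inside a pixel box"
    v,u=np.mgrid[y0:y1,x0:x1]; P=pts(d,np.c_[u.ravel(),v.ravel()])
    z=d['range_z'][y0:y1,x0:x1].ravel()
    m=(z>0)&(P[:,2]>zlo)&(P[:,2]<zhi)
    r=cv2.minAreaRect(P[m][:,:2].astype(np.float32))
    print('bar',np.round(r[0],4),np.round(r[1],4),r[2],'ztop',np.percentile(P[m][:,2],98)); return P[m]
def st():
    o=monitor.get_obs();q=o['tool_rot'];w,x,y,z=q
    ty=np.array([2*(x*y-w*z),1-2*(x*x+z*z)])
    print('t',o['time'],'p',np.round(o['ee_pos'],4),'tool-y deg',np.degrees(np.arctan2(ty[1],ty[0])),'F',np.round(o['wrist_force'],1),'w',o['gripper_width']); return o
E
python3 - <<'E'
from h import *
d=cap('top'); bar(d,297,382,135,186); 
c=np.array([.598,.0745]);a=np.radians(2.7);X=np.array([-np.cos(a),-np.sin(a)]);Y=np.array([np.sin(a),-np.cos(a)])
print('seat',c+X*-.004+Y*-.025,'lip',c-X*.0225*1,'stopface',c-.1*Y)
# ivory end-edge check by ray at z=.025
print(ray(d,[(303,167),(374,152)],.025))
p=np.array([.167,.602]);st()
for uu in(287.5,):print(ray(d,[(288,260)],.062),ray(d,[(378,272),(289,275)],.036))
E
```

```text
bar [0.7895 0.0673] [0.0511 0.1503] 11.441922187805176 ztop 0.05264581663276094
seat [0.6008179  0.09966067] lip [0.62047502 0.0755599 ] stopface [0.59328935 0.17438899]
[[ 0.77356938  0.14141094  0.025     ]
 [ 0.80572959 -0.01174977  0.025     ]]
t 0.2 p [0.1672 0.6019 0.2498] tool-y deg 74.4858518808657 F [-0.2  0.4  0.3] w 0.0853553972208474
[[0.57138202 0.16951775 0.062     ]] [[ 0.54715188 -0.01668488  0.036     ]
 [ 0.54127066  0.16953321  0.036     ]]
```

Emit:
drive_tool:
  deltas: [1, -1, -1, 0, -0.95, 1, -1, -1, 0, -0.95, 1, -1, -1, 0, -0.95, 1, -1, -1, 0, -0.95, 1, -1, -1, 0, 0, 1, -1, -1, 0, 0, 1, -1, -1, 0, 0, 1, -1, -1, 0, 0]

```text
time: 1.0
ee_pos: [0.3325, 0.4506, 0.2502]
tool_rot: [-0.0, -0.092, 0.996, -0.0]
wrist_force: [0.7, 1.1, -0.3]
gripper_width: 0.0853
grip_force: 0.0
```

Emit:
drive_tool:
  deltas: [1, -0.9, -0.96, 0, 0, 1, -0.9, -0.96, 0, 0, 1, -0.9, -0.96, 0, 0, 1, -0.9, -0.96, 0, 0, 1, -0.9, -0.96, 0, 0, 1, -0.9, -0.96, 0, 0, 1, -0.9, -0.96, 0, 0, 1, -0.9, -0.96, 0, 0]

```text
time: 1.8
ee_pos: [0.5022, 0.3262, 0.2501]
tool_rot: [-0.0, -0.092, 0.996, -0.0]
wrist_force: [0.2, 0.2, 0.8]
gripper_width: 0.0854
grip_force: 0.0
```

Emit:
drive_tool:
  deltas: [1, -0.9, -0.96, 0, 0, 1, -0.9, -0.96, 0, 0, 1, -0.9, -0.96, 0, 0, 1, -0.9, -0.96, 0, 0, 1, -0.9, -0.96, 0, 0, 1, -0.9, -0.96, 0.3, 0, 1, -0.9, -0.96, 0.5, 0, 1, -0.9, -0.96, 0.5, 0]

```text
time: 2.6
ee_pos: [0.672, 0.2018, 0.2238]
tool_rot: [-0.0, -0.092, 0.996, -0.0]
wrist_force: [-0.2, 0.9, 0.7]
gripper_width: 0.0856
grip_force: 0.0
```

Emit:
drive_tool:
  deltas: [1, -0.9, -0.96, 0.5, 0, 1, -0.9, -0.96, 0.5, 0, 1, -0.9, -0.96, 0.5, 0, 1, -0.9, -0.96, 0.5, 0, 1, -0.9, -0.96, 0.5, 0, 1, -0.8, -0.96, 0.5, 0, 1, 0, 0, 0, 0, 1, 0, 0, 0, 0]

```text
time: 3.4
ee_pos: [0.7963, 0.1085, 0.1631]
tool_rot: [-0.001, -0.092, 0.996, 0.0]
wrist_force: [0.6, 0.7, 0.7]
gripper_width: 0.085
grip_force: 0.0
```

Emit:
drive_tool:
  deltas: [1, -0.42, -0.48, 0, 0, 1, -0.42, -0.48, 0, 0, 1, -0.42, -0.48, 0, 0, 1, -0.42, -0.48, 0, 0, 1, 0, 0, 0.75, 0, 1, 0, 0, 0.75, 0, 1, 0, 0, 0.75, 0, 1, 0, 0, 0, 0]

```text
time: 4.2
ee_pos: [0.8348, 0.0782, 0.1159]
tool_rot: [-0.003, -0.093, 0.996, 0.0]
wrist_force: [0.1, 0.5, -1.3]
gripper_width: 0.0857
grip_force: 0.0
```

```bash
python3 - <<'E'
from h import *
st(); d=cap('scene'); cv2.imwrite('pics/s2.png',d['pixels'][130:390,230:530].repeat(2,0).repeat(2,1)); st()
E
```

```text
t 4.2 p [0.8348 0.0782 0.1159] tool-y deg 100.69941796583308 F [ 0.1  0.5 -1.3] w 0.08567227828243278
t 4.25 p [0.8355 0.078  0.1176] tool-y deg 100.6763549789318 F [0.1 0.6 0.5] w 0.08551057291352268
```

View pics/s2.png

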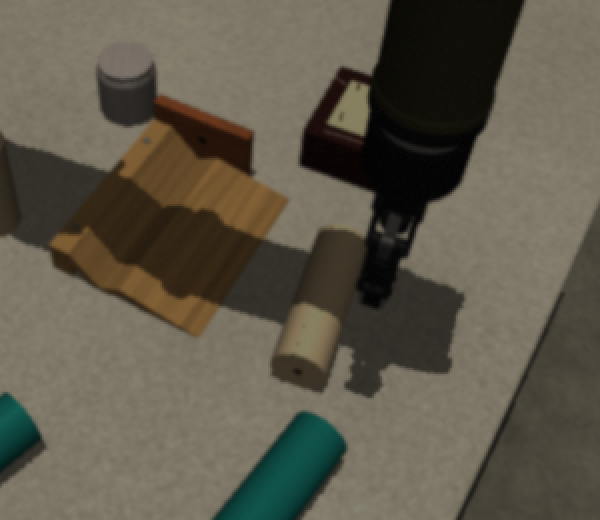

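The hand (tips at about (372,300) in the crop) stands behind the bar, whose near end is at (297,372), clear of the marble block. I go down.

Emit:
drive_tool:
  deltas: [1, 0, 0, 0.5, 0, 1, 0, 0, 0.5, 0, 1, 0, 0, 0.5, 0, 1, 0, 0, 0.5, 0, 1, 0, 0, 0.5, 0, 1, 0, 0, 0.5, 0, 1, 0, 0, 0.5, 0, 1, 0, 0, 0.5, 0]

```text
time: 5.05
ee_pos: [0.8367, 0.0773, 0.0384]
tool_rot: [-0.0, -0.092, 0.996, 0.0]
wrist_force: [-0.5, 0.3, -0.0]
gripper_width: 0.0856
grip_force: 0.0
```

```bash
python3 - <<'E'
from h import *
st(); d=cap('scene'); cv2.imwrite('pics/s3.png',d['pixels'][130:390,230:530].repeat(2,0).repeat(2,1)); st()
E
```

```text
t 5.05 p [0.8367 0.0773 0.0384] tool-y deg 100.61166927833463 F [-0.5  0.3 -0. ] w 0.08564748956928082
t 5.1 p [0.8357 0.0771 0.0362] tool-y deg 100.6173160294551 F [-1.4 -0.1 -2. ] w 0.08546058046623359
```

View pics/s3.png

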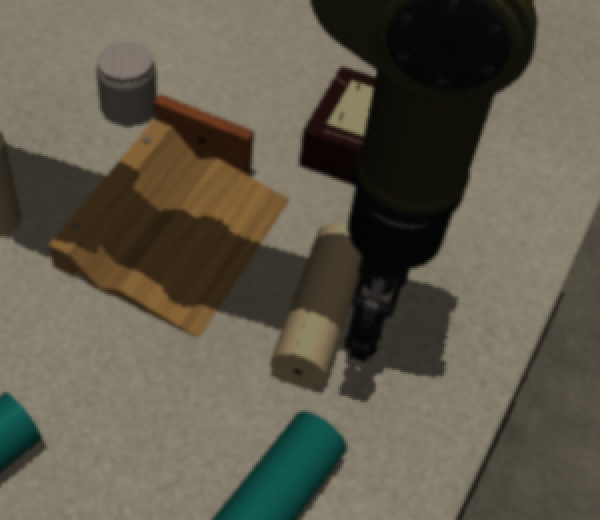

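Hand is beside the bar with the tips low and nothing touched. I start rolling it gently.

Emit:
drive_tool:
  deltas: [1, 0.1, 0, 0.25, 0, 1, 0.15, 0, 0.25, 0, 1, 0.2, 0, 0, 0, 1, 0.2, 0, 0, 0, 1, 0.2, 0, 0, 0, 1, 0.2, 0, 0, 0.1, 1, 0.25, 0, 0, 0.1, 1, 0.25, 0, 0, 0.1]

```text
time: 5.9
ee_pos: [0.8058, 0.0716, 0.0295]
tool_rot: [0.0, -0.074, 0.997, -0.0]
wrist_force: [0.2, 1.1, 0.1]
gripper_width: 0.0857
grip_force: 0.0
```

Emit:
drive_tool:
  deltas: [1, 0.25, 0, 0, 0.1, 1, 0.25, 0, 0, 0.1, 1, 0.25, 0, 0, 0.1, 1, 0.25, 0, 0, 0.1, 1, 0.25, 0, 0, 0.1, 1, 0.25, 0, 0, 0.1, 1, 0.25, 0, 0, 0.1, 1, 0.25, 0, 0, 0.1]

```text
time: 6.7
ee_pos: [0.7661, 0.0674, 0.0293]
tool_rot: [-0.0, -0.026, 1.0, 0.0]
wrist_force: [-0.7, -0.1, -0.2]
gripper_width: 0.0854
grip_force: 0.1
```

```bash
python3 - <<'E'
from h import *
st(); d=cap('scene'); cv2.imwrite('pics/s4.png',d['pixels'][130:390,230:530].repeat(2,0).repeat(2,1)); st()
E
```

```text
t 6.7 p [0.7661 0.0674 0.0293] tool-y deg 92.98952330888861 F [-0.7 -0.1 -0.2] w 0.08535931559775925
t 6.75 p [0.7653 0.0674 0.0293] tool-y deg 92.95427482314537 F [-0.5  0.7  0.4] w 0.08547530202428012
```

View pics/s4.png

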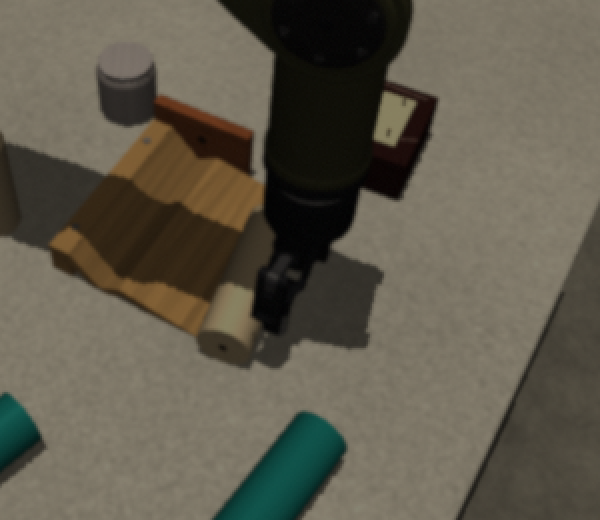

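The bar lies parallel to the ramp at its foot, near end at (222,348) in the crop. On up the ramp, lifting the fingers gradually.

Emit:
drive_tool:
  deltas: [1, 0.25, 0, 0, 0, 1, 0.25, 0, 0, 0, 1, 0.25, 0, 0, 0, 1, 0.25, 0, 0, 0, 1, 0.25, 0, -0.05, 0, 1, 0.25, 0, -0.05, 0, 1, 0.25, 0, -0.05, 0, 1, 0.25, 0, -0.05, 0]

```text
time: 7.55
ee_pos: [0.7269, 0.0653, 0.034]
tool_rot: [0.001, -0.027, 1.0, 0.0]
wrist_force: [3.2, 0.4, 2.7]
gripper_width: 0.0852
grip_force: 1.5
```

Emit:
drive_tool:
  deltas: [1, 0.25, 0, -0.05, 0, 1, 0.25, 0, -0.05, 0, 1, 0.25, 0, -0.05, 0, 1, 0.25, 0, -0.05, 0, 1, 0.25, 0, -0.05, 0, 1, 0.25, 0, -0.05, 0, 1, 0.25, 0, -0.05, 0, 1, 0.25, 0, -0.05, 0]

```text
time: 8.35
ee_pos: [0.6862, 0.0632, 0.0413]
tool_rot: [-0.0, -0.027, 1.0, -0.0]
wrist_force: [2.8, -0.8, 2.8]
gripper_width: 0.0855
grip_force: 1.4
```

Emit:
drive_tool:
  deltas: [1, 0.25, 0, -0.05, 0, 1, 0.25, 0, -0.05, 0, 1, 0.25, 0, -0.05, 0, 1, 0.2, 0, -0.05, 0, 1, 0.2, 0, -0.05, 0, 1, 0.2, 0, -0.05, 0, 1, 0.2, 0, 0, 0, 1, 0, 0, 0, 0]

```text
time: 9.15
ee_pos: [0.6543, 0.0615, 0.0469]
tool_rot: [-0.001, -0.027, 1.0, -0.0]
wrist_force: [-0.4, -0.6, 0.2]
gripper_width: 0.0857
grip_force: 0.0
```

```bash
python3 - <<'E'
from h import *
st(); d=cap('scene'); cv2.imwrite('pics/s5.png',d['pixels'][130:390,230:530].repeat(2,0).repeat(2,1)); st()
E
```

```text
t 9.15 p [0.6543 0.0615 0.0469] tool-y deg 93.04750454943826 F [-0.4 -0.6  0.2] w 0.08570328222212083
t 9.2 p [0.6548 0.0615 0.0469] tool-y deg 93.04960318453033 F [-0.8  0.2 -0. ] w 0.08559322676071511
```

View pics/s5.png

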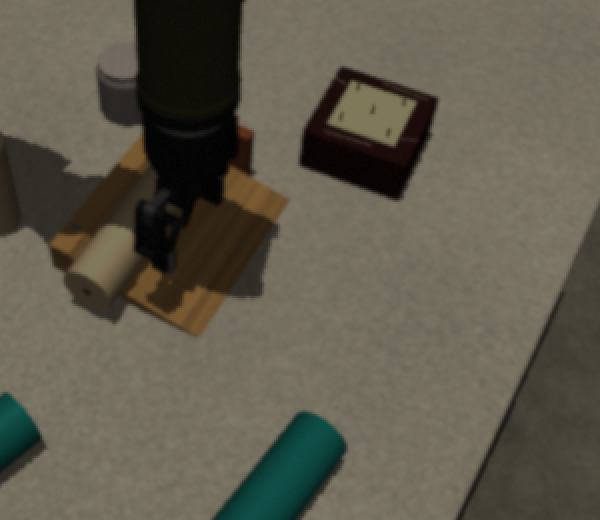

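The push force dropped to zero and the bar sits in the V, its near end at (88,290) in the crop. I lift off, shut the hand and go round to its open end.

Emit:
drive_tool:
  deltas: [1, -0.3, 0, -0.5, 0, 1, 0, 0, -1, 0, 1, 0, 0, -1, 0, 1, 0, 0, -1, 0, 1, 0, 0, -1, 0, 0, 0.5, -0.95, 0, 0, 0, 0.5, -0.95, 0, 0, 0, 0.5, -0.95, 0, 0]

```text
time: 10.0
ee_pos: [0.6351, 0.0028, 0.1382]
tool_rot: [0.001, -0.027, 1.0, -0.0]
wrist_force: [-0.2, 0.2, -0.7]
gripper_width: 0.0439
grip_force: 0.0
```

Emit:
drive_tool:
  deltas: [0, 0.5, -0.95, 0, 0, 0, 0.5, -0.95, 0, 0, 0, 0.4, -0.95, 0, 0, 0, 0.4, -0.95, 0, 0, 0, 0, 0, 0, 0, 0, 0, 0, 0, 0, 0, 0, 0, 0, 0, 0, 0, 0, 0, 0]

```text
time: 10.8
ee_pos: [0.6033, -0.073, 0.1374]
tool_rot: [0.0, -0.028, 1.0, 0.0]
wrist_force: [0.1, -0.3, 0.1]
gripper_width: 0.0001
grip_force: 0.0
```

```bash
python3 - <<'E'
from h import *
st(); d=cap('top'); im=d['pixels']; cv2.imwrite('pics/t6.png',im[130:350,200:480].repeat(2,0).repeat(2,1))
bar(d,288,395,205,262,.045,.075); print('candle',ray(d,[(371,314)],.11)); st()
E
```

```text
t 10.8 p [ 0.6033 -0.073   0.1374] tool-y deg 93.15224193398278 F [ 0.1 -0.3  0.1] w 0.00014559848207725234
bar [0.6027 0.0343] [0.0475 0.1496] 2.417571783065796 ztop 0.0630483505940176
candle [[0.46310316 0.00295795 0.11      ]]
t 10.85 p [ 0.6032 -0.0732  0.1374] tool-y deg 93.14586771926126 F [ 0.3 -0.4  0.5] w 8.304265518147592e-05
```

View pics/t6.png

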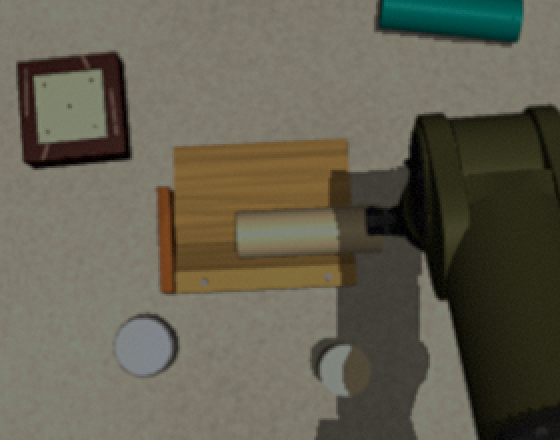

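The bar lies in the V at pixels (236–382, 232) in the crop, about 65 mm short of the stop. The shut fingers are beyond its open end. I go down and push lengthwise.

Emit:
drive_tool:
  deltas: [0, 0, 0, 0.72, 0, 0, 0, 0, 0.72, 0, 0, 0, 0, 0.72, 0, 0, 0, 0, 0.72, 0, 0, 0, 0, 0.72, 0, 0, 0, 0, 0.72, 0, 0, 0, 0, 0, 0, 0, 0, 0.2, 0, 0]

```text
time: 11.65
ee_pos: [0.6025, -0.0709, 0.0507]
tool_rot: [-0.0, -0.026, 1.0, -0.0]
wrist_force: [0.6, -0.4, -0.3]
gripper_width: 0.0002
grip_force: 0.0
```

Emit:
drive_tool:
  deltas: [0, 0, 0.3, 0, 0, 0, 0, 0.3, 0, 0, 0, 0, 0.3, 0, 0, 0, 0, 0.3, 0, 0, 0, 0, 0.3, 0, 0, 0, 0, 0.3, 0, 0, 0, 0, 0.3, 0, 0, 0, 0, 0.3, 0, 0]

```text
time: 12.45
ee_pos: [0.6, -0.0222, 0.0509]
tool_rot: [0.0, -0.027, 1.0, -0.0]
wrist_force: [1.0, -3.3, 1.9]
gripper_width: 0.0002
grip_force: 1.5
```

Emit:
drive_tool:
  deltas: [0, 0, 0.25, 0, 0, 0, 0, 0.25, 0, 0, 0, 0, 0.2, 0, 0, 0, 0, 0.2, 0, 0, 0, 0, 0.1, 0, 0, 0, 0, 0.1, 0, 0, 0, 0, 0.1, 0, 0, 0, 0, 0, 0, 0]

```text
time: 13.25
ee_pos: [0.5987, 0.0019, 0.0508]
tool_rot: [-0.0, -0.027, 1.0, 0.0]
wrist_force: [0.2, -1.3, 0.1]
gripper_width: 0.0003
grip_force: 0.6
```

```bash
python3 - <<'E'
from h import *
st(); d=cap('top'); bar(d,280,395,205,262,.045,.060); st()
E
```

```text
t 13.25 p [0.5987 0.0019 0.0508] tool-y deg 93.06699508902439 F [ 0.2 -1.3  0.1] w 0.0003054172362143782
bar [0.612  0.1125] [0.0787 0.1508] 2.40423846244812 ztop 0.05979981726368275
t 13.3 p [0.5987 0.0019 0.0508] tool-y deg 93.0694547688068 F [ 0.8 -1.4  0.7] w -0.0002603331825438734
```

Emit:
drive_tool:
  deltas: [0, 0, 0.06, 0, 0, 0, 0, 0.06, 0, 0, 0, 0, 0.06, 0, 0, 0, 0, 0.06, 0, 0, 0, 0, 0.06, 0, 0, 0, 0, 0.06, 0, 0, 0, 0, 0.06, 0, 0, 0, 0, 0.06, 0, 0]

```text
time: 14.1
ee_pos: [0.5982, 0.0112, 0.0508]
tool_rot: [-0.0, -0.027, 1.0, 0.0]
wrist_force: [-0.1, -1.5, 0.7]
gripper_width: 0.0001
grip_force: 0.9
```

Emit:
drive_tool:
  deltas: [0, 0, 0.05, 0, 0, 0, 0, 0.05, 0, 0, 0, 0, 0.05, 0, 0, 0, 0, 0.05, 0, 0, 0, 0, 0, 0, 0, 0, 0, 0, 0, 0, 0, 0, 0, 0, 0, 0, 0, 0, 0, 0]

```text
time: 14.9
ee_pos: [0.5981, 0.0127, 0.0509]
tool_rot: [-0.0, -0.026, 1.0, -0.001]
wrist_force: [1.0, -7.9, -0.5]
gripper_width: -0.0
grip_force: 3.6
```

Force is up to 8 N with the motion stopped: the bar is against the stop. A touch more, then I back off and lift clear.

Emit:
drive_tool:
  deltas: [0, 0, 0.05, 0, 0, 0, 0, 0.05, 0, 0, 0, 0, 0, 0, 0, 0, 0, 0, 0, 0, 0, 0, 0, 0, 0, 0, 0, 0, 0, 0, 0, 0, 0, 0, 0, 0, 0, 0, 0, 0]

```text
time: 15.7
ee_pos: [0.5981, 0.0128, 0.0509]
tool_rot: [-0.0, -0.025, 1.0, -0.002]
wrist_force: [1.0, -12.4, 0.0]
gripper_width: 0.0001
grip_force: 5.8
```

Emit:
drive_tool:
  deltas: [0, 0, -0.1, 0, 0, 0, 0, -0.1, 0, 0, 0, 0, -0.3, 0, 0, 0, 0, -0.6, 0, 0, 0, 0, -1, 0, 0, 0, 0, -1, -0.5, 0, 0, 0, -1, -1, 0, 0, 0, -1, -1, 0]

```text
time: 16.5
ee_pos: [0.603, -0.0861, 0.1011]
tool_rot: [-0.001, -0.027, 1.0, 0.0]
wrist_force: [0.4, -0.6, -0.3]
gripper_width: -0.0002
grip_force: 0.0
```

Emit:
drive_tool:
  deltas: [0, 0, -1, -1, 0, 0, 0, -1, -1, 0, 0, 0, -1, -1, 0, 0, 0, -1, -1, 0, 0, 0, -0.5, -1, 0, 0, 0, 0, 0, 0, 0, 0, 0, 0, 0, 0, 0, 0, 0, 0]

```text
time: 17.3
ee_pos: [0.6076, -0.1738, 0.1998]
tool_rot: [-0.001, -0.027, 1.0, 0.001]
wrist_force: [-0.3, 1.1, -0.7]
gripper_width: 0.0001
grip_force: 0.0
```

```bash
python3 - <<'E'
from h import *
st(); d=cap('top'); im=d['pixels']; cv2.imwrite('pics/t7.png',im[190:300,240:400].repeat(4,0).repeat(4,1))
bar(d,291,395,205,255,.045,.075)
d=cap('scene'); cv2.imwrite('pics/s7.png',d['pixels'][140:300,200:440].repeat(3,0).repeat(3,1)); st()
E
```

```text
t 17.3 p [ 0.6076 -0.1738  0.1998] tool-y deg 93.10793145143265 F [-0.3  1.1 -0.7] w 0.00010050052786429819
bar [0.6047 0.0951] [0.0423 0.1393] 0.28479325771331787 ztop 0.06346357716239166
t 17.4 p [ 0.6077 -0.1737  0.1998] tool-y deg 93.12431500883679 F [-0.6  0.5  0.1] w 0.0001697775086263851
```

View pics/t7.png

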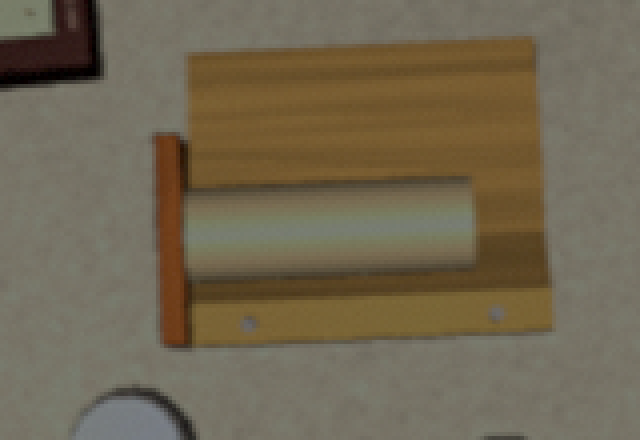

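View pics/s7.png

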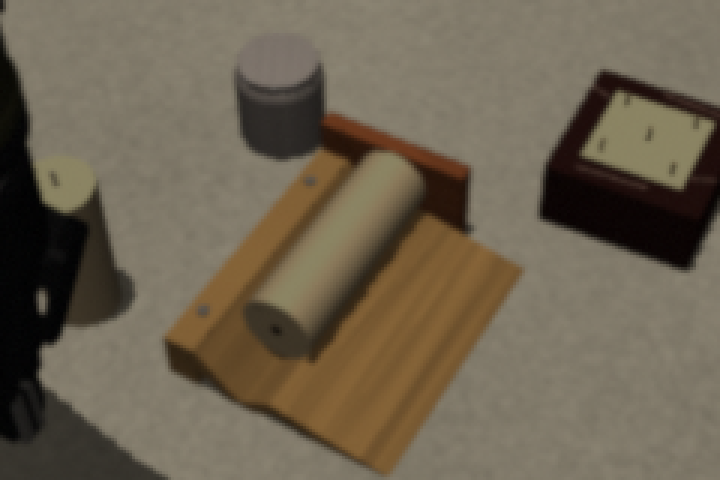

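The bar lies in the V, its far end against the stop at (185,232) in the top crop and its near end at (475,222). The other things are untouched and the hand is clear.

```bash
python3 -c "
from workcell import order
print(order.sign_off())"
```

```text
the job is handed in; nothing more can be done
None
```

The candle blank lies still in the V-cradle with its end against the stop, let go of and with nothing else moved; the job was handed in at about 17 s, with no verdict returned.

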